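# Turn over two end caps and reject the one without a boss

## Task

On the turnover stand two cast end caps lie closed top up on the hinged leaf. Take the leaf's handle and swing the leaf over until both caps tip onto the rubber bed, so that they lie with their hollow undersides up, then fold the leaf fully back down. Leave the cap that has a round boss in its hollow lying underside up on the bed, and put the cap that lacks the boss, still underside up, in the reject tray: the open grey tray without dividers.

Things in the scene. Friction and masses are not known exactly. Their poses are not given: they have to be found in the camera images.
- stand: turnover stand, fixed. Origin at bench height below the middle of the hinge line, which runs along its y, 18 mm up. Leaf on its +x side, 188 mm wide, top level with the hinge, with a 14 mm steel lip along the hinge over which the caps tip; rubber landing bed on its -x side, 118 mm long, 200 wide, top 10 mm above the bench.
- leaf (a joint): angle of the leaf (rad): 0 flat, as at the start; grows as the free edge is lifted and swung over towards the bed; stop at 1.85. The caps tip onto the bed at about 1.5 to 1.7. It weighs 250 g and turns freely: let go, it falls back flat or, past upright, on to the stop, where it overhangs the bed.
- handle (a point): middle of the leaf's handle, a round steel bar 10 mm thick, 124 long, parallel to the hinge. Leaf flat: 115 mm from the hinge line (stand's +x), 38 mm above the bare bench, 37 mm clear of the leaf's plate. It swings at 117 mm from the hinge line and turns within a light grasp, so the gripper may stay upright. Its axes turn with the leaf.
- cap_1_mid (a point): cast aluminium end cap, a shell 60 mm long (its x), 46 wide (y), 24 tall, closed flat top, hollow underside. GOOD: a round boss 18 mm across, 16 tall, in the hollow. Point at its centre, half-way up; its z points out of the closed top (up at the start, down once flipped; then 22 mm above the bench). Both caps start side by side on the leaf, 100 mm apart, either one on the left.
- cap_2_mid (a point): cast aluminium end cap, a shell 60 mm long (its x), 46 wide (y), 24 tall, closed flat top, hollow underside. FAULTY: the hollow is empty, no boss. Point at its centre, half-way up; its z points out of the closed top (up at the start, down once flipped; then 22 mm above the bench). Both caps start side by side on the leaf, 100 mm apart, either one on the left.
- reject: reject tray, open grey plastic, no dividers, 180 mm (its x) by 160 (its y), 34 tall, walls and floor 4 thick, fixed to the bench on one side of the stand (on the other side is a like tray with dividers, not to be used). Origin: centre of its underside.
Things that resemble listed ones, but are neither listed nor needed, are in the scene too. What is shaped like the part that bears cap_2_mid but green or yellow is not meant.

How it is judged:
By the outcome, as a careful person would: the job done as asked, in the order asked, and still so for the second after the job is handed in, with the robot touching nothing.
It also fails if it takes over 58 s, if anything falls off the work surface, if the arm or the gripper's body presses on something with over 40 N, if the wrist force passes 120 N, or if a joint passes its speed limit or range.

## Robot

A 6-joint arm with a two-finger parallel gripper is mounted at the origin on the work surface. World frame = base frame: x ahead of the robot, y to its left, z up, the work surface at z = 0. Lengths are in m, angles in rad, forces in N, time in s.
With the tool pointing down it reaches from about 0.325 to 1 m from the base axis. Payload 5.1 kg.
Tool frame: the origin (TCP) lies midway between the tips of the shut fingers; the grasp point (between the pads) lies 19 mm behind it; z points along the fingers, x is the direction in which the jaws open and shut, and the axes are right-handed (so a half turn about z gives the same grasp; the last joint's range is limited). The gripper opens to 85 mm and grips with 20 to 120 N. Pads are 22 mm wide; open, the fingers measure 114 mm over their backs; the gripper's body (76 mm by 85 mm) begins 54 mm behind the grasp point. The pads swing forward as they close: fully open they stand 13 mm farther back than shut.
Start: joints at [-1.239, 0.124, 1.65, -0, 1.367, -0.083], TCP at [0.262, -0.595, 0.231] pointing down, gripper open.
Joint ranges: [-2.61, 2.61], [-1.02, 2.33], [0.03, 2.71], [-1.35, 4.49], [0.32, 2.68], [-2.91, 2.91]. Speed limits (rad/s): [2.57, 2.57, 3.14, 3.14, 3.14, 3.14].

## Interface

Orientations are given as a unit quaternion [x, y, z, w].
In Python, from cell import env gives the robot as it stands.
- The arm moves only by the shell command python3 -m jog 'ROWS' [FORCE]. ROWS is JSON, a list of rows, each a list of 5 numbers: the opening, from -1 (shut) to 1 (fully open), then the shift along the tool's x, y, z in mm, then the turn about the tool's z in rad. A call has 1 to 20 rows; each row shifts and turns the pose as measured when the row begins, along the tool's axes as they then stand; what a row does not reach is not made up. A row lasts 1/10 s, in which the tool goes at most 50 mm and 8.59 degrees, less where a joint would pass 70% of its speed; a pose out of reach is approached as far as the arm can. A call is refused whole if a number of a shift passes 50 or a number of a turn 0.15, either way. A call with a gripper value outside its range is refused whole. The fingers move at their own pace and stop on an object; FORCE is the grip in N (left out, the last holds). Time passes only in rows, so rows that do not move let the fingers close. It gives the time, the measured TCP pose, the force and the opening at its end, in the units of the state.
- env.state(): the state, without advancing time (a new reading comes with each control period).
- env.read_camera(name): name is "side" or "top"; returns a dict with "image" (384x512x3 uint8, red, green, blue), "range_z" (384x512 float32, m along the optical axis (not along the pixel's ray), 0 where there is no reading), "fov_y" (degrees; the focal length in pixels is half the picture's height over the tangent of half this angle, whatever the lens; pixels are square), "cx", "cy" (the principal point, pixels), "xyz" and "attitude" of the camera in the world. Camera axes: x right, y up, looking along -z (the intrinsics and any distortion apply to the point x, -y, -z); pixel columns grow to the right and rows downward; lengths in m; the calibration is good to about 2 mm. A picture is of the moment at which its call begins.
- env.hand_in(): hands the job in, once; it reports no verdict.
Trained networks look in a picture, given as the dict that the camera call returned (one of the last four; its "shot" number tells which), for a name from the list of things; names that differ only in an ending like _2 or _b are one class to them, and where a whole thing is asked for, a point or a joint stands for the part that bears it (a point fixed in the world has none). Each returns a list of dicts, best first, with "confidence" (0 to 1); they miss things now and then, are a little off and sometimes report something else, mostly with a low value. They report only what shows in the picture. A call takes as long as a camera call. They do not tell look-alikes from the thing itself.
- env.silhouettes(picture, target): "mask" (384x512 bool, what is visible of it) and "bbox" ([left, top, right, bottom] in pixels, round what is visible of it).
- env.tip_of(picture, target): "pixel" ([column, row] in pixels: a listed point, or the origin of a listed thing).
The state is a dict: "time": time; "joint_pos": joint angles; "joint_vel": joint speeds; "joint_efforts": joint torques, N m; "position": TCP position; "ee_rot": TCP orientation; "force": force on the tool from outside, world axes, zero at the start; "torque": the same for the moment, N m; "width": finger opening in m.
Only numpy, scipy, OpenCV 4.12 (cv2) and the standard library are available. Lean on these libraries where they do the work, as an engineer would, in place of code of your own. Each camera call takes 0.05 s, during which the arm holds its last target.

## Working session

There is one attempt and no reset: what is moved stays moved. The work goes in short steps, Python scripts to look and compute and a shell command to move; the robot and the scene stay as the last step left them, time stands still between calls to the robot, and variables do not carry over. Pictures are saved under pics/ and viewed, and the job is handed in when it is done.

```bash
ls; mkdir -p pics
cat > h.py <<'E'
import numpy as np, cv2
from scipy.spatial.transform import Rotation as R
from cell import env
def cam(name,save=None):
    p=env.read_camera(name)
    if save: cv2.imwrite('pics/'+save,p['image'][:,:,::-1])
    return p
def world(p):
    H,W=p['range_z'].shape
    f=H/2/np.tan(np.radians(p['fov_y'])/2)
    c,r=np.meshgrid(np.arange(W),np.arange(H))
    d=p['range_z']
    P=np.stack([(c-p['cx'])/f*d,-(r-p['cy'])/f*d,-d],-1)
    a=np.array(p['attitude'])
    M=R.from_quat(a).as_matrix() if a.size==4 else a
    return P@M.T+np.array(p['xyz'])
E
python3 - <<'E'
from h import *
for n in('side','top'):
    p=cam(n,n+'0.png'); print({k:v for k,v in p.items() if k not in('image','range_z')})
    for t in('stand','leaf','handle','cap_1_mid','cap_2_mid','reject'):
        W=world(p)
        for s in env.silhouettes(p,t)[:3]: 
            m=s['mask']; print(t,'sil',s['confidence'],s['bbox'],np.median(W[m],0).round(3))
        for s in env.tip_of(p,t)[:3]:
            c,r=np.round(s['pixel']).astype(int); print(t,'tip',s['confidence'],s['pixel'],W[min(r,383),min(c,511)].round(3))
print(env.state())
E
```

```text
pics
{'fov_y': 42.34058663436601, 'cx': 256.13615858057886, 'cy': 187.28387116496688, 'xyz': array([0.42590495, 0.89390566, 0.73824833]), 'attitude': array([-0.04484018,  0.44458093,  0.88705207, -0.11608522]), 'shot': 1}
stand sil 0.97 [239.8, 178.8, 347.1, 250.8] [0.506 0.032 0.01 ]
stand tip 0.64 [294.2, 212.3] [0.537 0.042 0.03 ]
stand tip 0.19 [277.9, 215.1] [0.567 0.075 0.041]
leaf sil 0.62 [238.8, 179.0, 299.3, 237.3] [0.601 0.028 0.019]Traceback (most recent call last):
  File "<stdin>", line 8, in <module>
ValueError: it knows: cap_1_mid, cap_2_mid, handle, reject, stand
```

Run:
```python
from h import *
for n in('side','top'):
    p=cam(n,n+'0.png'); print({k:v for k,v in p.items() if k not in('image','range_z')})
    W=world(p); np.save(n+'0.npy',W)
    for t in('stand','handle','cap_1_mid','cap_2_mid','reject'):
        for s in env.silhouettes(p,t)[:3]: 
            m=s['mask']; print(t,'sil',s['confidence'],s['bbox'],np.median(W[m],0).round(3))
        for s in env.tip_of(p,t)[:3]:
            c,r=np.round(s['pixel']).astype(int); print(t,'tip',s['confidence'],s['pixel'],W[min(r,383),min(c,511)].round(3))
print(env.state())
```

```text
{'fov_y': 42.34058663436601, 'cx': 256.13615858057886, 'cy': 187.28387116496688, 'xyz': array([0.42590495, 0.89390566, 0.73824833]), 'attitude': array([-0.04484018,  0.44458093,  0.88705207, -0.11608522]), 'shot': 2}
stand sil 0.86 [241.2, 176.7, 346.4, 247.9] [0.507 0.03  0.01 ]
stand tip 0.97 [294.7, 211.6] [0.539 0.011 0.005]
handle sil 0.97 [238.4, 179.5, 297.6, 235.3] [0.602 0.022 0.019]
handle tip 0.9 [242.8, 194.4] [0.661 0.023 0.04 ]
handle tip 0.21 [295.9, 213.3] [0.535 0.02  0.009]
cap_1_mid sil 0.81 [264.7, 205.9, 290.7, 229.5] [0.57 0.08 0.04]
cap_1_mid tip 0.6 [275.9, 213.7] [0.572 0.073 0.041]
cap_2_mid sil 0.95 [199.9, 160.6, 230.0, 183.2] [ 0.76  -0.077  0.022]
cap_2_mid sil 0.94 [271.9, 173.6, 297.3, 196.5] [ 0.584 -0.022  0.04 ]
cap_2_mid sil 0.89 [248.4, 147.6, 277.2, 172.2] [ 0.656 -0.161  0.021]
cap_2_mid tip 0.88 [215.1, 170.1] [ 0.761 -0.075  0.022]
cap_2_mid tip 0.84 [261.4, 160.3] [ 0.66  -0.149  0.024]
cap_2_mid tip 0.78 [284.3, 182.5] [ 0.579 -0.048  0.041]
reject sil 0.64 [224.2, 280.2, 347.6, 381.1] [0.489 0.343 0.005]
reject sil 0.19 [265.4, 205.3, 290.7
[... 1309 characters left out ...]
] [0.485 0.338 0.005]
{'time': 1.3, 'joint_pos': array([-1.23863141e+00,  1.23772435e-01,  1.65030162e+00,  1.49329414e-05,
        1.36747726e+00, -8.25893564e-02]), 'joint_vel': array([-0.00244436,  0.00084222, -0.00010082,  0.00032279,  0.00041974,
        0.00198847]), 'joint_efforts': array([-4.44365287e-04, -4.23592401e+01, -3.65749776e+01, -9.21076548e-05,
        5.74625737e-04, -4.87318175e-06]), 'position': array([ 0.26190871, -0.59489148,  0.23133911]), 'ee_rot': array([ 8.37544713e-01, -5.46368789e-01,  2.08082299e-05,  6.90866071e-06]), 'force': array([ 0.05368905,  0.74341636, -0.14188985]), 'torque': array([-0.0146564 ,  0.00066292,  0.00413697]), 'width': 0.08533173762531851}
```

View pics/side0.png

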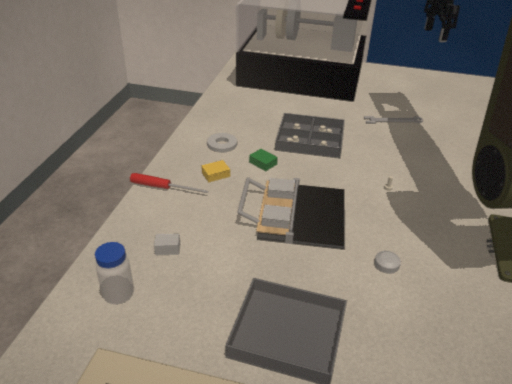

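View pics/top0.png

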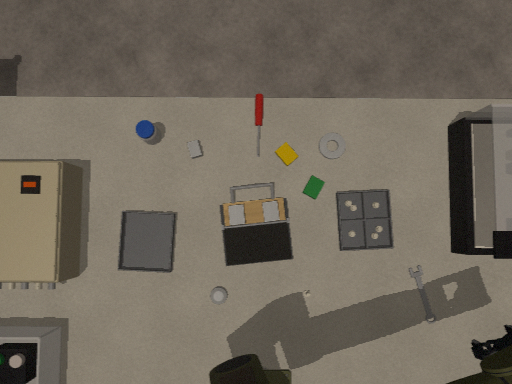

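Run:
```python
from h import *
for n in('side','top'):
    W=np.load(n+'0.npy'); im=cv2.imread(f'pics/{n}0.png').astype(int)
    roi=(abs(W[...,0]-.57)<.16)&(abs(W[...,1]-.015)<.16)
    bed=roi&(im.max(2)<45)&(abs(W[...,2]-.010)<.006)
    bed=cv2.morphologyEx(bed.astype(np.uint8),cv2.MORPH_OPEN,np.ones((3,3)))>0
    c=cv2.minAreaRect(W[bed][:,:2].astype(np.float32)*1000);print(n,'bed',c, cv2.boxPoints(c).round(),np.median(W[bed][:,2]))
    top=roi&(abs(W[...,2]-.042)<.005)&(im.max(2)-im.min(2)<40)&(W[...,0]<.62)
    k,l,st,ce=cv2.connectedComponentsWithStats(top.astype(np.uint8))
    for i in range(1,k):
        if st[i,4]>40:
            c=cv2.minAreaRect(W[l==i][:,:2].astype(np.float32)*1000);print(' cap',st[i],c,np.median(W[l==i],0))
    h=roi&(W[...,2]>.03)&(W[...,0]>.635)
    Q=W[h]; print('handle n',len(Q)); print(Q[np.argsort(Q[:,1])][::6].round(3))
    tr=(abs(W[...,0]-.49)<.14)&(abs(W[...,1]-.34)<.12)&(W[...,2]>.026)&(W[...,2]<.05)
    c=cv2.minAreaRect(W[tr][:,:2].astype(np.float32)*1000);print('tray',c,np.median(W[tr][:,2]))
    im=cv2.imread(f'pics/{n}0.png')
    cr=im[160:260,200:310] if n=='top' else im[150:260,180:360]
    cv2.imwrite(f'pics/{n}0c.png',cv2.resize(cr,None,fx=4,fy=4,interpolation=cv2.INTER_CUBIC))
```

```text
side bed ((484.28851318359375, 5.1438446044921875), (105.52779388427734, 199.68307495117188), 6.425921440124512) [[ 421.   98.]
 [ 443. -100.]
 [ 548.  -88.]
 [ 526.  110.]] 0.009592135807829194
 cap [268 178  27  16 328] ((583.008544921875, -36.312835693359375), (60.10563659667969, 53.887245178222656), 5.551004409790039) [ 0.5825892  -0.03386025  0.04157893]
 cap [262 205  30  18 402] ((572.2140502929688, 67.09573364257812), (59.79975891113281, 50.797584533691406), 4.846478462219238) [0.57200695 0.07025952 0.04135093]
handle n 211
[[ 0.645 -0.044  0.03 ]
 [ 0.646 -0.042  0.032]
 [ 0.658 -0.039  0.031]
 [ 0.665 -0.038  0.043]
 [ 0.648 -0.037  0.032]
 [ 0.67  -0.035  0.041]
 [ 0.669 -0.031  0.041]
 [ 0.66  -0.026  0.041]
 [ 0.661 -0.021  0.041]
 [ 0.659 -0.016  0.039]
 [ 0.663 -0.009  0.043]
 [ 0.663 -0.004  0.044]
 [ 0.66   0.     0.042]
 [ 0.659  0.006  0.043]
 [ 0.657  0.011  0.041]
 [ 0.656  0.017  0.04 ]
 [ 0.662  0.021  0.042]
 [ 0.658  0.026  0.04 ]
 [ 0.656  0.031  0.042]
 [ 0.655  0.037  0.044]
 [ 0.658  0.044  0.042]
 [ 0.652  0.047  0.04 ]
 [ 0.66   0.051  0.041]
 [ 0.654  
[... 1086 characters left out ...]
 0.671 -0.035  0.042]
 [ 0.664 -0.029  0.048]
 [ 0.671 -0.023  0.04 ]
 [ 0.662 -0.017  0.038]
 [ 0.662 -0.011  0.036]
 [ 0.665 -0.005  0.038]
 [ 0.659  0.001  0.031]
 [ 0.664  0.004  0.043]
 [ 0.658  0.01   0.039]
 [ 0.658  0.016  0.041]
 [ 0.658  0.022  0.041]
 [ 0.657  0.028  0.051]
 [ 0.664  0.032  0.042]
 [ 0.661  0.038  0.04 ]
 [ 0.655  0.044  0.041]
 [ 0.661  0.05   0.044]
 [ 0.661  0.056  0.04 ]
 [ 0.658  0.062  0.042]
 [ 0.661  0.065  0.042]
 [ 0.655  0.071  0.039]
 [ 0.643  0.075  0.035]
 [ 0.64   0.078  0.035]
 [ 0.649  0.08   0.041]
 [ 0.652  0.084  0.037]]
tray ((491.7015075683594, 338.7840576171875), (162.01947021484375, 180.0882110595703), 87.34507751464844) 0.03161660185994919
```

View pics/side0c.png

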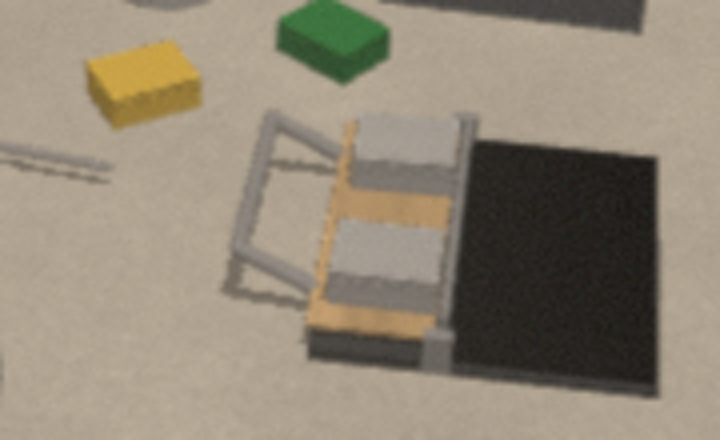

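View pics/top0c.png

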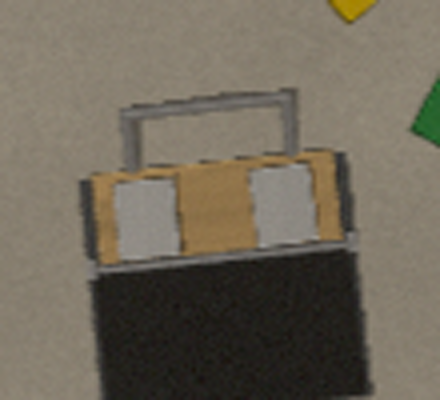

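```bash
python3 -m jog '[[0,0,0,0,-0.15],[0,0,0,0,-0.15],[-0.2,0,0,0,-0.15],[-0.2,0,0,0,-0.15],[-0.2,0,0,0,-0.15],[-0.2,0,0,0,-0.15],[-0.2,0,0,0,-0.15],[-0.2,0,0,0,-0.15],[-0.2,0,0,0,-0.067]]' 40
cat > g.py <<'E'
from h import *
import sys
# usage: g.py x y z yawdeg -> tool-frame delta
s=env.state(); r=R.from_quat(s['ee_rot']); p=np.array(s['position']); M=r.as_matrix()
t=np.array([float(a) for a in sys.argv[1:4]])
yaw=np.degrees(np.arctan2(M[1,0],M[0,0]))
print('t',round(s['time'],2),'pos',p.round(4),'yaw',yaw.round(2),'tilt z',M[:,2].round(3),'w',round(s['width'],4),'F',np.round(s['force'],1))
if len(t)==3:print('tool delta mm',(M.T@(t-p)*1000).round(1))
if len(sys.argv)>4: print('turn',round(-np.radians(float(sys.argv[4])-yaw),3))
E
python3 g.py 0.661 0.020 0.130 6.4
```

```text
time: 2.2
position: [0.2619, -0.5949, 0.2313]
ee_rot: [0.998, 0.061, -0.0, -0.0]
force: [-0.2, 0.5, -0.5]
width: 0.0342
t 2.2 pos [ 0.2619 -0.5949  0.2313] yaw 6.96 tilt z [-0.  0. -1.] w 0.0342 F [-0.2  0.5 -0.5]
tool delta mm [ 470.6 -562.   101.3]
turn 0.01
```

```bash
python3 -m jog '[[-0.2,29,-35,0,0.01],[-0.2,29,-35,0,0],[-0.2,29,-35,0,0],[-0.2,29,-35,0,0],[-0.2,29,-35,0,0],[-0.2,29,-35,0,0],[-0.2,29,-35,0,0],[-0.2,29,-35,0,0],[-0.2,29,-35,0,0],[-0.2,29,-35,0,0],[-0.2,29,-35,0,0],[-0.2,29,-35,0,0],[-0.2,29,-35,10,0],[-0.2,29,-35,20,0],[-0.2,29,-35,20,0],[-0.2,29,-35,20,0]]' 
python3 g.py 0.661 0.020 0.100 6.4
```

```text
time: 3.8
position: [0.6758, 0.0273, 0.1683]
ee_rot: [0.999, 0.051, 0.008, 0.004]
force: [0.6, 0.1, 1.2]
width: 0.0339
t 3.8 pos [0.6758 0.0273 0.1683] yaw 5.86 tilt z [ 0.017 -0.007 -1.   ] w 0.0339 F [0.6 0.1 1.2]
tool delta mm [-16.6   5.1  68.1]
turn -0.009
```

```bash
python3 -m jog '[[-0.2,-16,5,20,-0.009],[-0.2,0,0,20,0],[-0.2,0,0,0,0]]' 
python3 g.py 0.661 0.020 0.100 6.4
```

```text
time: 4.1
position: [0.6612, 0.0272, 0.1212]
ee_rot: [0.998, 0.06, 0.005, 0.003]
force: [0.4, -0.0, -0.9]
width: 0.0345
t 4.1 pos [0.6612 0.0272 0.1212] yaw 6.89 tilt z [ 0.01  -0.005 -1.   ] w 0.0345 F [ 0.4 -0.  -0.9]
tool delta mm [-1.3  7.  21.2]
turn 0.009
```

```bash
python3 -m jog '[[-0.2,-1,7,20,0.009],[-0.2,0,0,20,0],[-0.2,0,0,20,0],[-0.2,0,0,15,0],[-0.2,0,0,15,0],[-0.2,0,0,0,0]]' 
python3 g.py 0.661 0.020 0.024 6.4
python3 - <<'E'
from h import *
p=cam('side'); cv2.imwrite('pics/s1.png',cv2.resize(p['image'][120:260,180:380,::-1],None,fx=4,fy=4,interpolation=cv2.INTER_CUBIC))
E
```

```text
time: 4.7
position: [0.6665, 0.018, 0.0352]
ee_rot: [0.998, 0.055, 0.01, 0.004]
force: [-0.2, -0.4, -0.3]
width: 0.0344
t 4.7 pos [0.6665 0.018  0.0352] yaw 6.28 tilt z [ 0.019 -0.006 -1.   ] w 0.0344 F [-0.2 -0.4 -0.3]
tool delta mm [-5.5 -2.7 11. ]
turn -0.002
```

View pics/s1.png

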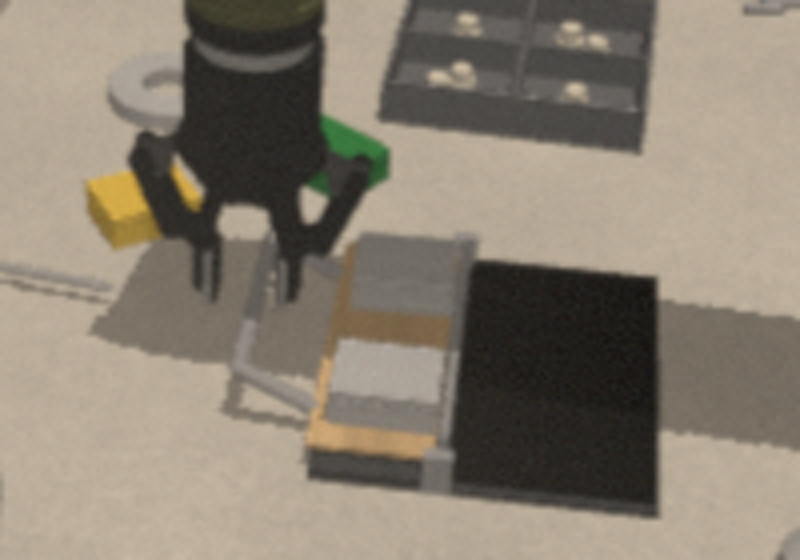

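The picture shows the fingers straddling the bar (at about 265,260 in the crop, between fingertips at 205 and 285). I'll lower the rest of the way and close.

```bash
python3 -m jog '[[-0.2,-5,-2,8,0],[-0.2,0,0,5,0],[-0.2,0,0,0,0]]'; python3 g.py 0.661 0.020 0.024 6.4;  python3 -m jog '[[-0.5,0,0,0,0],[-1,0,0,0,0],[-1,0,0,0,0],[-1,0,0,0,0],[-1,0,0,0,0]]' 25
python3 g.py 0.661 0.020 0.024 6.4
```

```text
time: 5.05
position: [0.6643, 0.0193, 0.0256]
ee_rot: [0.998, 0.055, 0.013, 0.004]
force: [-0.6, 0.2, 0.0]
width: 0.0338
t 5.05 pos [0.6643 0.0193 0.0256] yaw 6.28 tilt z [ 0.026 -0.007 -1.   ] w 0.0338 F [-0.6  0.2  0. ]
tool delta mm [-3.2 -1.1  1.5]
turn -0.002
time: 5.55
position: [0.6606, 0.0189, 0.0261]
ee_rot: [0.998, 0.055, 0.008, 0.004]
force: [-0.0, 0.4, -0.8]
width: 0.0089
t 5.55 pos [0.6606 0.0189 0.0261] yaw 6.32 tilt z [ 0.017 -0.008 -1.   ] w 0.0089 F [-0.   0.4 -0.8]
tool delta mm [ 0.4 -1.   2.1]
turn -0.001
```

```bash
cat > arc.py <<'E'
from h import *
import sys
# arc.py dphi n : suggested cumulative moves from present pose
s=env.state(); M=R.from_quat(s['ee_rot']).as_matrix(); p=np.array(s['position'])
off=float(open('off.txt').read()) # grasped bar is this far behind TCP
bar=p-M[:,2]*off
yaw=np.radians(6.4); ex=np.array([np.cos(yaw),np.sin(yaw),0]); ey=np.array([-ex[1],ex[0],0])
H=np.array([.5462,.0061,.018]); d=bar-H
x,y,z=d@ex,d@ey,d[2]
phi=np.arctan2(z,x); print('t',round(s['time'],2),'r',round(np.hypot(x,z),4),'y',round(y,4),'theta',round(phi-.172,3),'F',np.round(s['force'],1),'T',np.round(s['torque'],2),'w',round(s['width'],4),'tiltz',M[:,2].round(3))
prev=bar
for i in range(int(sys.argv[2])):
    a=phi+(i+1)*float(sys.argv[1]); t=H+.117*(np.cos(a)*ex+np.sin(a)*np.array([0,0,1])); print(round(a-.172,2),(M.T@(t-prev)*1000).round(1)); prev=t
E
echo 0.012 > off.txt; python3 arc.py 0.08 8
```

```text
t 5.55 r 0.1167 y 0.0001 theta 0.001 F [-0.   0.4 -0.8] T [-0.02  0.13  0.02] w 0.0089 tiltz [ 0.017 -0.008 -1.   ]
0.08 [-1.6  0.2 -9.2]
0.16 [-2.6  0.1 -9. ]
0.24 [-3.3  0.1 -8.8]
0.32 [-4.   0.1 -8.5]
0.4 [-4.6  0.1 -8.1]
0.48 [-5.3  0.1 -7.7]
0.56 [-5.9  0.1 -7.3]
0.64 [-6.4  0.1 -6.8]
```

```bash
python3 -m jog '[[-1,-1.6,0,-9.2,0],[-1,-2.6,0,-9,0],[-1,-3.3,0,-8.8,0],[-1,-4,0,-8.5,0]]'; python3 arc.py 0.08 8
```

```text
time: 5.95
position: [0.6485, 0.0177, 0.0628]
ee_rot: [0.998, 0.055, 0.009, 0.005]
force: [-0.8, 0.5, -2.5]
width: 0.0083
t 5.95 r 0.1174 y 0.0002 theta 0.333 F [-0.8  0.5 -2.5] T [-0.11 -0.16 -0.06] w 0.0083 tiltz [ 0.017 -0.008 -1.   ]
0.41 [-5.   0.3 -7.9]
0.49 [-5.3  0.1 -7.7]
0.57 [-5.9  0.1 -7.2]
0.65 [-6.5  0.1 -6.7]
0.73 [-7.   0.1 -6.2]
0.81 [-7.5  0.1 -5.6]
0.89 [-7.9  0.1 -5. ]
0.97 [-8.3  0.1 -4.3]
```

Tracking very well.

```bash
python3 -m jog '[[-1,-5,0,-7.9,0],[-1,-5.3,0,-7.7,0],[-1,-5.9,0,-7.2,0],[-1,-6.5,0,-6.7,0],[-1,-7,0,-6.2,0],[-1,-7.5,0,-5.6,0]]'; python3 arc.py 0.06 12
```

```text
time: 6.55
position: [0.6079, 0.0131, 0.1087]
ee_rot: [0.998, 0.055, 0.01, 0.005]
force: [2.4, -1.0, -1.9]
width: 0.0088
t 6.55 r 0.1199 y 0.0003 theta 0.856 F [ 2.4 -1.  -1.9] T [-0.16 -0.46  0.03] w 0.0088 tiltz [ 0.02  -0.009 -1.   ]
0.92 [-7.6  0.3 -1.1]
0.98 [-6.3  0.  -3.2]
1.04 [-6.4  0.  -2.8]
1.1 [-6.6  0.  -2.4]
1.16 [-6.7  0.  -2. ]
1.22 [-6.8  0.  -1.6]
1.28 [-6.9  0.  -1.2]
1.34 [-7.   0.  -0.8]
1.4 [-7.   0.  -0.4]
1.46 [-7.   0.   0.1]
1.52 [-7.   0.   0.5]
1.58 [-7.  -0.   0.9]
```

```bash
python3 -m jog '[[-1,-7.6,0,-2,0],[-1,-6.3,0,-3,0],[-1,-6.4,0,-2.6,0],[-1,-6.6,0,-2.4,0],[-1,-6.7,0,-2,0],[-1,-6.8,0,-1.6,0]]'; python3 arc.py 0.05 8
```

```text
time: 7.15
position: [0.5669, 0.0085, 0.1263]
ee_rot: [0.998, 0.055, 0.014, 0.005]
force: [2.0, -1.1, 1.1]
width: 0.0086
t 7.15 r 0.1221 y 0.0003 theta 1.23 F [ 2.  -1.1  1.1] T [-0.05 -0.49 -0.04] w 0.0086 tiltz [ 0.029 -0.009 -1.   ]
1.28 [-6.7  0.2  4. ]
1.33 [-5.8  0.  -0.7]
1.38 [-5.8  0.  -0.4]
1.43 [-5.8  0.  -0.1]
1.48 [-5.8  0.   0.2]
1.53 [-5.8  0.   0.5]
1.58 [-5.8 -0.   0.7]
1.63 [-5.8 -0.   1. ]
```

```bash
python3 -m jog '[[-1,-5.8,0,2,0],[-1,-5.8,0,1,0],[-1,-5.8,0,0.5,0],[-1,-5,0,0.5,0],[-1,-4,0,0.5,0]]'; python3 arc.py 0.04 8
```

```text
time: 7.65
position: [0.5426, 0.0059, 0.1272]
ee_rot: [0.998, 0.055, 0.02, 0.005]
force: [0.9, 0.4, 5.3]
width: 0.0089
t 7.65 r 0.1212 y 0.0003 theta 1.432 F [0.9 0.4 5.3] T [ 0.06 -0.45  0.02] w 0.0089 tiltz [ 0.041 -0.008 -0.999]
1.47 [-4.7  0.3  4.3]
1.51 [-4.7  0.   0.3]
1.55 [-4.7  0.   0.4]
1.59 [-4.6 -0.   0.6]
1.63 [-4.6 -0.   0.8]
1.67 [-4.6 -0.   1. ]
1.71 [-4.5 -0.   1.2]
1.75 [-4.5 -0.   1.4]
```

Run:
```python
from h import *
p=cam('side'); cv2.imwrite('pics/s2.png',cv2.resize(p['image'][100:260,180:380,::-1],None,fx=3.5,fy=3.5,interpolation=cv2.INTER_CUBIC))
```

```text
(no output)
```

View pics/s2.png

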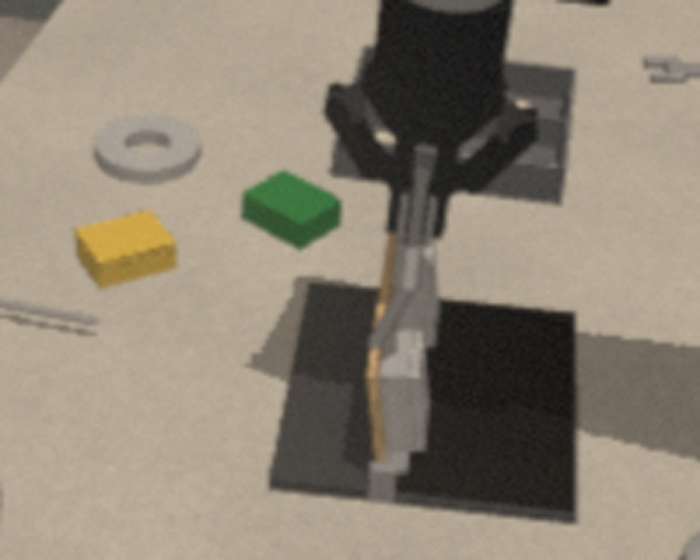

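The crop shows the leaf nearly upright with both caps still leaning against it (around 405,400 and 420,290), so I'll continue slowly.

```bash
python3 -m jog '[[-1,-4,0,0.3,0],[-1,-4,0,0.3,0],[-1,-4,0,0.5,0],[-1,-4,0,0.5,0],[-1,-4,0,0.7,0],[-1,-4,0,0.8,0]]'; python3 arc.py 0.04 3
 python3 - <<'E'
from h import *
p=cam('side'); cv2.imwrite('pics/s3.png',cv2.resize(p['image'][100:260,180:380,::-1],None,fx=3.5,fy=3.5,interpolation=cv2.INTER_CUBIC))
E
```

```text
time: 8.3
position: [0.5146, 0.0028, 0.1216]
ee_rot: [0.998, 0.055, 0.018, 0.005]
force: [1.3, 1.4, 3.7]
width: 0.0087
t 8.3 r 0.1199 y 0.0004 theta 1.67 F [1.3 1.4 3.7] T [-0.05 -0.37  0.03] w 0.0087 tiltz [ 0.036 -0.008 -0.999]
1.71 [-3.8  0.4  4. ]
1.75 [-4.5 -0.   1.4]
1.79 [-4.4 -0.   1.5]
```

View pics/s3.png

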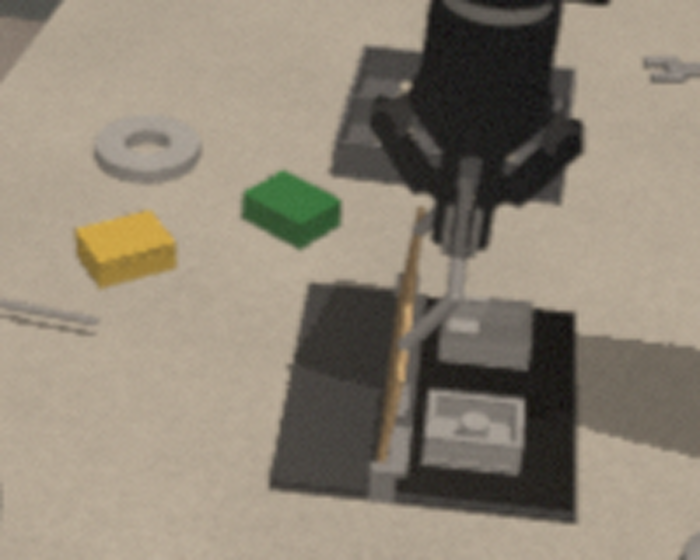

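Both caps tipped over: the near one (475,425) shows a boss, the far one sits at (485,335). Next I'll fold the leaf back.

```bash
echo 0.009 > off.txt; python3 arc.py -0.08 14
```

```text
t 8.35 r 0.1169 y 0.0003 theta 1.683 F [-0.6 -1.3  4. ] T [-0.11 -0.06  0.05] w 0.0087 tiltz [ 0.035 -0.009 -0.999]
1.6 [ 9.1  0.4 -2.1]
1.52 [ 9.3  0.  -1.2]
1.44 [ 9.3 -0.  -0.5]
1.36 [ 9.4 -0.   0.3]
1.28 [ 9.3 -0.   1. ]
1.2 [ 9.2 -0.   1.8]
1.12 [ 9.  -0.   2.5]
1.04 [ 8.8 -0.1  3.2]
0.96 [ 8.5 -0.1  3.9]
0.88 [ 8.2 -0.1  4.6]
0.8 [ 7.8 -0.1  5.2]
0.72 [ 7.3 -0.1  5.8]
0.64 [ 6.9 -0.1  6.4]
0.56 [ 6.3 -0.1  6.9]
```

```bash
python3 -m jog '[[-1,5,0,-1,0],[-1,9,0,-1.6,0],[-1,9.3,0,-0.6,0],[-1,9.3,0,0,0],[-1,9.3,0,1,0],[-1,9.2,0,1.8,0]]'; python3 arc.py -0.08 15
```

```text
time: 8.95
position: [0.5611, 0.0079, 0.1235]
ee_rot: [0.998, 0.055, 0.01, 0.006]
force: [-1.0, -1.2, 5.8]
width: 0.0088
t 8.95 r 0.1155 y 0.0003 theta 1.27 F [-1.  -1.2  5.8] T [-0.1   0.3   0.05] w 0.0088 tiltz [ 0.02 -0.01 -1.  ]
1.19 [9.4 0.3 0.2]
1.11 [ 9.  -0.   2.5]
1.03 [ 8.8 -0.   3.2]
0.95 [ 8.5 -0.1  3.9]
0.87 [ 8.2 -0.1  4.6]
0.79 [ 7.8 -0.1  5.2]
0.71 [ 7.3 -0.1  5.8]
0.63 [ 6.9 -0.1  6.4]
0.55 [ 6.3 -0.1  6.9]
0.47 [ 5.8 -0.1  7.4]
0.39 [ 5.1 -0.1  7.8]
0.31 [ 4.5 -0.1  8.2]
0.23 [ 3.8 -0.1  8.5]
0.15 [ 3.1 -0.1  8.8]
0.07 [ 2.4 -0.1  9. ]
```

```bash
python3 -m jog '[[-1,9.3,0,1,0],[-1,9,0,2.3,0],[-1,8.8,0,3.2,0],[-1,8.5,0,3.9,0],[-1,8.2,0,4.6,0],[-1,7.8,0,5.2,0],[-1,7.3,0,5.8,0],[-1,6.9,0,6.4,0]]'; python3 arc.py -0.08 8
```

```text
time: 9.75
position: [0.6293, 0.0156, 0.0864]
ee_rot: [0.998, 0.055, 0.006, 0.005]
force: [-0.9, -0.9, 0.9]
width: 0.009
t 9.75 r 0.1139 y 0.0002 theta 0.575 F [-0.9 -0.9  0.9] T [-0.04  0.27  0.01] w 0.009 tiltz [ 0.012 -0.01  -1.   ]
0.5 [8.3 0.2 5.1]
0.42 [ 5.4 -0.1  7.6]
0.34 [ 4.8 -0.1  8. ]
0.26 [ 4.1 -0.1  8.4]
0.18 [ 3.4 -0.1  8.7]
0.1 [ 2.7 -0.1  8.9]
0.02 [ 2.  -0.1  9.1]
-0.06 [ 1.3 -0.1  9.3]
```

```bash
python3 -m jog '[[-1,7,0,6.5,0],[-1,5.4,0,7.6,0],[-1,4.8,0,8,0],[-1,4.1,0,8.2,0],[-1,3.4,0,8.3,0]]'; python3 arc.py -0.04 6
```

```text
time: 10.25
position: [0.6554, 0.0185, 0.0429]
ee_rot: [0.998, 0.055, 0.004, 0.005]
force: [-0.6, -0.1, 1.8]
width: 0.0087
t 10.25 r 0.115 y 0.0002 theta 0.128 F [-0.6 -0.1  1.8] T [-0.06  0.28  0.07] w 0.0087 tiltz [ 0.009 -0.009 -1.   ]
0.09 [3.2 0.2 3.9]
0.05 [ 1.1 -0.   4.6]
0.01 [ 0.9 -0.   4.6]
-0.03 [ 0.7 -0.   4.6]
-0.07 [ 0.5 -0.   4.7]
-0.11 [ 0.3 -0.   4.7]
```

```bash
python3 -m jog '[[-1,2.5,0,4,0],[-1,1.2,0,4.5,0],[-1,0.8,0,4,0],[-1,0.3,0,2,0]]'; python3 arc.py -0.04 1
```

```text
time: 10.65
position: [0.6601, 0.019, 0.0256]
ee_rot: [0.998, 0.055, 0.003, 0.005]
force: [-0.1, 0.0, 0.7]
width: 0.0085
t 10.65 r 0.1157 y 0.0002 theta -0.028 F [-0.1  0.   0.7] T [ 0.04  0.19 -0.02] w 0.0085 tiltz [ 0.006 -0.009 -1.   ]
-0.07 [1.8 0.2 4.5]
```

```bash
python3 -m jog '[[-1,0.3,0,1.5,0],[-0.4,0,0,0,0],[-0.2,0,0,0,0],[-0.2,0,0,0,0],[-0.2,0,0,0,0]]'; python3 arc.py -0.04 0
python3 -m jog '[[-0.2,0,0,-15,0],[-0.2,0,0,-20,0],[-0.2,0,0,-20,0],[0,0,0,-30,0],[0,0,0,-30,0],[0,0,0,-40,0]]'
python3 - <<'E'
from h import *
p=cam('side'); cv2.imwrite('pics/s4.png',cv2.resize(p['image'][120:260,180:380,::-1],None,fx=4,fy=4,interpolation=cv2.INTER_CUBIC))
E
```

```text
time: 11.15
position: [0.6605, 0.019, 0.0244]
ee_rot: [0.998, 0.055, 0.004, 0.005]
force: [0.2, 0.2, 0.2]
width: 0.0339
t 11.15 r 0.116 y 0.0002 theta -0.039 F [0.2 0.2 0.2] T [ 0.07 -0.02  0.  ] w 0.0339 tiltz [ 0.008 -0.009 -1.   ]
time: 11.75
position: [0.6553, 0.0206, 0.1818]
ee_rot: [0.998, 0.055, -0.002, 0.004]
force: [-0.3, 0.5, 0.2]
width: 0.0428
```

View pics/s4.png

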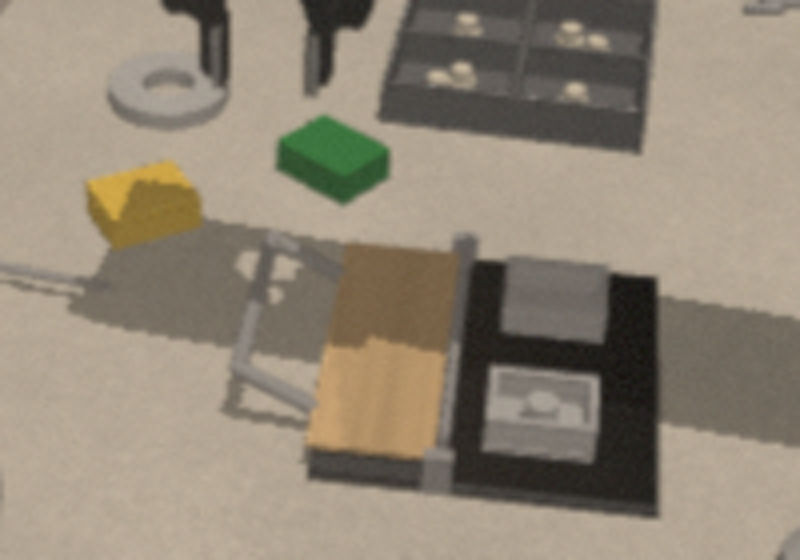

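```bash
python3 -m jog '[[0.6,0,40,0,0],[0.6,0,40,0,0],[0.6,0,40,0,0],[0.6,0,40,0,0]]'
python3 - <<'E'
from h import *
yaw=np.radians(6.4); ex=np.array([np.cos(yaw),np.sin(yaw)]); ey=np.array([-ex[1],ex[0]]);H=np.array([.5462,.0061])
for n in ('side','top'):
    p=cam(n); W=world(p); np.save(n+'5.npy',W); cv2.imwrite(n+'5.png',p['image'][:,:,::-1])
    cr=p['image'][120:260,180:380,::-1] if n=='side' else p['image'][160:280,190:320,::-1]
    cv2.imwrite(f'pics/{n}5.png',cv2.resize(cr,None,fx=4,fy=4,interpolation=cv2.INTER_CUBIC))
    sx=(W[...,:2]-H)@ex; sy=(W[...,:2]-H)@ey
    for nm,lo,hi in(('far',-.1,0),('near',0,.1)):
        m=(sx>-.115)&(sx<-.012)&(sy>lo)&(sy<hi)&(W[...,2]>.028)&(W[...,2]<.06)
        c=cv2.minAreaRect(W[m][:,:2].astype(np.float32)*1000); print(n,nm,m.sum(),c,np.median(W[m],0))
        b=cv2.boxPoints(c).mean(0)/1000
        for rad in(.006,):
            mm=(np.hypot(W[...,0]-b[0],W[...,1]-b[1])<rad); print('  centre z',np.sort(W[mm][:,2]).round(3)[:12])
    for t in('cap_1_mid','cap_2_mid'):
        for s in env.tip_of(p,t)[:4]:
            c,r=np.round(s['pixel']).astype(int); print(t,s['confidence'],s['pixel'],W[r,c].round(3))
E
```

```text
time: 12.2
position: [0.6824, -0.1378, 0.208]
ee_rot: [0.998, 0.06, 0.015, 0.006]
force: [0.6, 0.7, 0.6]
width: 0.0681
side far 191 ((494.7206115722656, -47.53390884399414), (59.7102165222168, 51.66376876831055), 4.99765682220459) [ 0.49430028 -0.04531002  0.03226104]
  centre z [0.016]
side near 261 ((486.58563232421875, 57.415130615234375), (59.422855377197266, 53.009559631347656), 6.670816898345947) [0.48563021 0.06142303 0.03249633]
  centre z [0.024 0.027 0.03  0.03  0.03  0.031 0.031 0.031 0.031 0.031 0.032 0.032]
cap_1_mid 0.75 [316.9, 222.4] [0.482 0.066 0.033]
cap_2_mid 0.66 [322.0, 191.5] [ 0.488 -0.066  0.017]
cap_2_mid 0.63 [212.7, 171.0] [ 0.764 -0.069  0.023]
top far 60 ((497.2524108886719, -48.464019775390625), (60.71998977661133, 42.866580963134766), 0.32401442527770996) [ 0.51383934 -0.03627158  0.03278773]
  centre z [0.01  0.011 0.012 0.012 0.013 0.013 0.014 0.015 0.015 0.016 0.017 0.017]
top near 112 ((488.783203125, 53.816864013671875), (59.709808349609375, 45.88962173461914), 6.18659782409668) [0.4877388  0.05496751 0.03274148]
  centre z [0.021 0.027 0.028 0.029 0.029 0.029 0.033 0.033 0.034 0.034 0.035 0.036]
cap_1_mid 0.56 [237.6, 241.8] [0.491 0.058 0.033]
cap_2_mid 0.67 [274.7, 239.7] [ 0.497 -0.055  0.014]
cap_2_mid 0.59 [286.9, 150.6] [ 0.772 -0.092  0.025]
cap_2_mid 0.57 [311.4, 186.0] [ 0.642 -0.136  0.274]
```

View pics/side5.png

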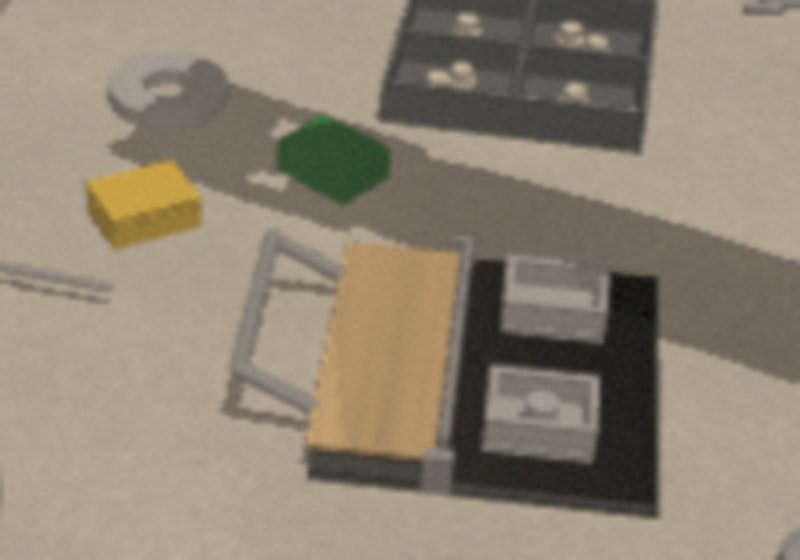

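View pics/top5.png

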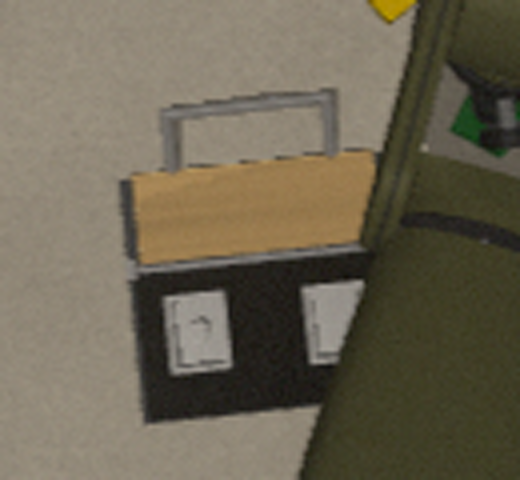

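```bash
python3 -m jog '[[0.6,0,0,0,0.15],[0.6,0,0,0,0.15],[0.6,0,0,0,0.15],[0.6,0,0,0,0.15],[0.6,0,0,0,0.15],[0.6,0,0,0,0.15],[0.6,0,0,0,0.15],[0.6,0,0,0,0.15],[0.6,0,0,0,0.15],[0.6,0,0,0,0.15],[0.6,0,0,0,0.08],[0.6,0,0,0,0]]'
python3 g.py .496 -.050 .12 -83.6
```

```text
time: 13.7
position: [0.6805, -0.1139, 0.2069]
ee_rot: [0.744, -0.668, 0.011, -0.006]
force: [1.3, 0.3, 0.5]
width: 0.0678
t 13.7 pos [ 0.6805 -0.1139  0.2069] yaw -83.9 tilt z [ 0.025 -0.006 -1.   ] w 0.0678 F [1.3 0.3 0.5]
tool delta mm [-83.9 178.7  81.9]
turn -0.005
```

```bash
python3 -m jog '[[0.7,-17,36,0,0],[0.7,-17,36,0,0],[0.7,-17,36,0,0],[0.7,-17,36,20,0],[0.7,-16,34,20,-0.005],[0.7,0,0,20,0],[0.7,0,0,0,0]]'
python3 g.py .496 -.050 .08 -83.6
```

```text
time: 14.4
position: [0.4878, -0.0418, 0.1382]
ee_rot: [0.754, -0.657, 0.011, -0.006]
force: [-0.9, 0.8, 0.4]
width: 0.0725
t 14.4 pos [ 0.4878 -0.0418  0.1382] yaw -82.19 tilt z [ 0.025 -0.005 -1.   ] w 0.0725 F [-0.9  0.8  0.4]
tool delta mm [ 8.8 -5.6 58.4]
turn 0.025
```

```bash
python3 -m jog '[[0.7,8.8,-5.6,20,0.025],[0.7,0,0,20,0],[0.7,0,0,18,0],[0.7,0,0,0,0]]'
python3 g.py .496 -.050 .05 -83.6
```

```text
time: 14.8
position: [0.5003, -0.0489, 0.0842]
ee_rot: [0.748, -0.664, 0.014, -0.009]
force: [0.2, -0.1, -0.6]
width: 0.0724
t 14.8 pos [ 0.5003 -0.0489  0.0842] yaw -83.17 tilt z [ 0.032 -0.006 -0.999] w 0.0724 F [ 0.2 -0.1 -0.6]
tool delta mm [ 0.2  5.4 34. ]
turn 0.008
```

```bash
python3 -m jog '[[0.7,0,5.5,15,0.008],[0.7,0,1,15,0],[0.7,0,1,0,0]]'
python3 g.py .496 -.050 .012 -83.6
python3 - <<'E'
from h import *
p=cam('side'); cv2.imwrite('pics/s6.png',cv2.resize(p['image'][120:260,220:400,::-1],None,fx=4,fy=4,interpolation=cv2.INTER_CUBIC))
E
```

```text
time: 15.1
position: [0.4966, -0.0501, 0.0562]
ee_rot: [0.746, -0.666, 0.016, -0.01]
force: [-0.1, 0.3, 0.0]
width: 0.0726
t 15.1 pos [ 0.4966 -0.0501  0.0562] yaw -83.51 tilt z [ 0.038 -0.007 -0.999] w 0.0726 F [-0.1  0.3  0. ]
tool delta mm [-0.7  2.2 44.1]
turn 0.001
```

View pics/s6.png

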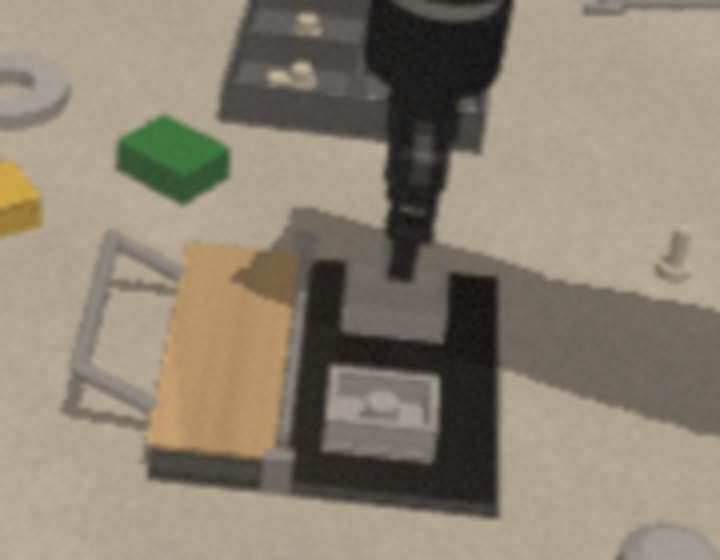

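The front finger is centred on the far cap (pixel x about 400 against the cap's 343–448), so I'll descend.

```bash
python3 -m jog '[[0.7,-0.5,2,10,0],[0.7,0,0.5,10,0],[0.7,0,0.5,10,0],[0.7,0,0,7,0],[0.7,0,0,4,0],[0.7,0,0,0,0]]'
python3 g.py .496 -.050 .012 -83.6
```

```text
time: 15.75
position: [0.4971, -0.0507, 0.0149]
ee_rot: [0.746, -0.666, 0.018, -0.011]
force: [-0.1, 0.1, 0.0]
width: 0.0726
t 15.75 pos [ 0.4971 -0.0507  0.0149] yaw -83.5 tilt z [ 0.043 -0.008 -0.999] w 0.0726 F [-0.1  0.1  0. ]
tool delta mm [-0.8  1.1  2.8]
turn 0.002
```

```bash
python3 -m jog '[[0.7,0,1,3,0],[0.3,0,0,0,0],[-0.2,0,0,0,0],[-1,0,0,0,0],[-1,0,0,0,0],[-1,0,0,0,0],[-1,0,0,0,0]]' 35
python3 g.py .496 -.050 .012 -83.6
```

```text
time: 16.45
position: [0.4966, -0.0509, 0.0122]
ee_rot: [0.746, -0.666, 0.019, -0.012]
force: [-0.3, -0.7, -1.6]
width: 0.0453
t 16.45 pos [ 0.4966 -0.0509  0.0122] yaw -83.51 tilt z [ 0.043 -0.008 -0.999] w 0.0453 F [-0.3 -0.7 -1.6]
tool delta mm [-1.   0.5  0.2]
turn 0.002
```

```bash
python3 -m jog '[[-1,0,0,-5,0],[-1,0,0,-10,0],[-1,0,0,-20,0],[-1,0,0,-30,0],[-1,0,0,-30,0],[-1,0,0,-30,0],[-1,0,0,0,0]]'
python3 g.py .491 .341 .130 -83.6
```

```text
time: 17.15
position: [0.4901, -0.0497, 0.1445]
ee_rot: [0.746, -0.666, 0.019, -0.011]
force: [1.2, -1.0, -0.3]
width: 0.0453
t 17.15 pos [ 0.4901 -0.0497  0.1445] yaw -83.5 tilt z [ 0.043 -0.008 -0.999] w 0.0453 F [ 1.2 -1.  -0.3]
tool delta mm [-388.2  -44.7   11.5]
turn 0.002
```

```bash
python3 -m jog '[[-1,-15,-2,0,0],[-1,-25,-3,0,0],[-1,-30,-4,0,0],[-1,-30,-4,0,0],[-1,-30,-4,0,0],[-1,-30,-4,0,0],[-1,-30,-4,0,0],[-1,-30,-4,0,0],[-1,-30,-4,0,0],[-1,-30,-4,0,0],[-1,-30,-4,0,0],[-1,-30,-3,0,0],[-1,-30,-2,0,0],[-1,-15,0,0,0],[-1,0,0,0,0]]'
python3 g.py .491 .341 .080 -92.6
```

```text
time: 18.65
position: [0.4866, 0.3506, 0.1318]
ee_rot: [0.745, -0.667, 0.017, -0.006]
force: [-0.4, 0.6, -1.4]
width: 0.045
t 18.65 pos [0.4866 0.3506 0.1318] yaw -83.67 tilt z [ 0.034 -0.014 -0.999] w 0.045 F [-0.4  0.6 -1.4]
tool delta mm [ 9.1 -1.6 52.1]
turn 0.156
```

```bash
python3 -m jog '[[-1,5,-1,15,0],[-1,4,0,15,0],[-1,0,0,15,0],[-1,0,0,15,0],[-1,0,0,15,0],[-1,0,0,0,0]]'
python3 g.py .491 .341 .007 -83.6
python3 - <<'E'
from h import *
p=cam('side'); cv2.imwrite('pics/s7.png',cv2.resize(p['image'][184:384,200:400,::-1],None,fx=3,fy=3,interpolation=cv2.INTER_CUBIC))
E
```

```text
time: 19.25
position: [0.4898, 0.3337, 0.0472]
ee_rot: [0.744, -0.668, 0.017, -0.002]
force: [-1.0, -0.2, -1.7]
width: 0.0453
t 19.25 pos [0.4898 0.3337 0.0472] yaw -83.92 tilt z [ 0.028 -0.019 -0.999] w 0.0453 F [-1.  -0.2 -1.7]
tool delta mm [-8.  -0.9 40. ]
turn -0.006
```

View pics/s7.png

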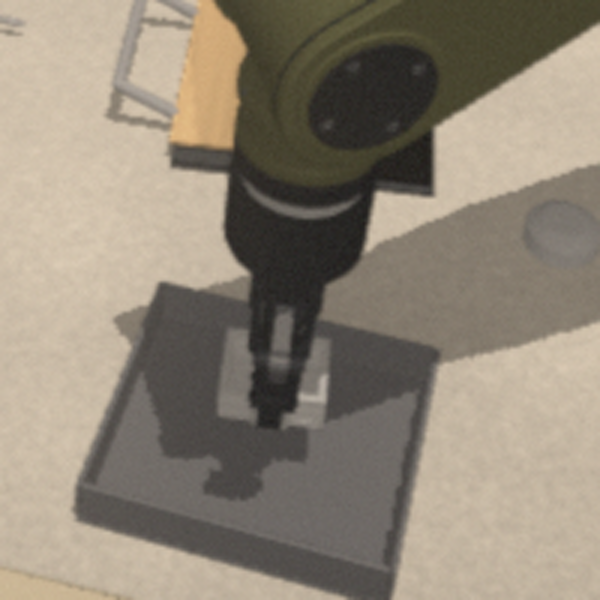

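The cap (272,375) is held inside the tray outline; I'll lower it onto the floor.

```bash
python3 -m jog '[[-1,-6,0,10,0],[-1,-3,0,10,0],[-1,0,0,8,0],[-1,0,0,4,0],[-1,0,0,2,0],[-1,0,0,0,0]]'
python3 g.py .491 .341 .007 -83.6
```

```text
time: 19.9
position: [0.4922, 0.3449, 0.0133]
ee_rot: [0.744, -0.668, 0.018, -0.005]
force: [-0.2, -0.5, -0.3]
width: 0.0453
t 19.9 pos [0.4922 0.3449 0.0133] yaw -83.86 tilt z [ 0.034 -0.016 -0.999] w 0.0453 F [-0.2 -0.5 -0.3]
tool delta mm [3.6 1.8 6.3]
turn -0.005
```

```bash
python3 -m jog '[[-1,0,0,3,0],[-1,0,0,2,0],[-1,0,0,1,0],[-1,0,0,0,0]]'
python3 g.py .491 .341 .007 -83.6
```

```text
time: 20.3
position: [0.4931, 0.3451, 0.0078]
ee_rot: [0.744, -0.668, 0.018, -0.006]
force: [0.0, -1.4, -1.1]
width: 0.0452
t 20.3 pos [0.4931 0.3451 0.0078] yaw -83.88 tilt z [ 0.035 -0.015 -0.999] w 0.0452 F [ 0.  -1.4 -1.1]
tool delta mm [3.8 2.5 0.8]
turn -0.005
```

```bash
python3 -m jog '[[-1,0,0,1,0],[-1,0,0,0.8,0],[-1,0,0,0,0]]'
python3 g.py .491 .341 .007 -83.6
```

```text
time: 20.6
position: [0.4935, 0.3452, 0.0065]
ee_rot: [0.744, -0.668, 0.018, -0.007]
force: [-0.1, 0.5, -1.5]
width: 0.0453
t 20.6 pos [0.4935 0.3452 0.0065] yaw -83.88 tilt z [ 0.036 -0.014 -0.999] w 0.0453 F [-0.1  0.5 -1.5]
tool delta mm [ 3.9  2.9 -0.6]
turn -0.005
```

```bash
python3 -m jog '[[-1,0,0,1,0],[-1,0,0,0,0],[-0.1,0,0,0,0],[0.2,0,0,0,0],[0.5,0,0,0,0],[0.6,0,0,0,0],[0.6,0,0,0,0]]'
python3 g.py .491 .341 .007
python3 -m jog '[[0.6,0,0,-8,0],[0.6,0,0,-15,0],[0.6,0,0,-25,0],[0.6,0,0,-30,0],[0.6,0,0,-30,0],[0.6,0,0,-30,0],[0.6,0,0,-30,0],[0.6,0,-40,-20,0],[0.6,0,-40,0,0],[0.6,0,-40,0,0],[0.6,0,-40,0,0],[0.6,0,-40,0,0],[0.6,0,0,0,0]]'
python3 - <<'E'
from h import *
for n in ('side','top'):
    p=cam(n); W=world(p)
    cr=p['image'][150:384,200:380,::-1] if n=='side' else p['image'][160:290,100:310,::-1]
    cv2.imwrite(f'pics/{n}8.png',cv2.resize(cr,None,fx=2.5 if n=='side' else 3.5,fy=2.5 if n=='side' else 3.5,interpolation=cv2.INTER_CUBIC))
    for t in('cap_1_mid','cap_2_mid','handle'):
        for s in env.tip_of(p,t)[:4]:
            c,r=np.round(s['pixel']).astype(int); print(n,t,s['confidence'],s['pixel'],W[r,c].round(3))
    m=(abs(W[...,0]-.49)<.06)&(abs(W[...,1]-.343)<.055)&(W[...,2]>.02)&(W[...,2]<.06)
    print(n,'tray cap',m.sum(),cv2.minAreaRect(W[m][:,:2].astype(np.float32)*1000) if m.sum() else 0,np.percentile(W[m][:,2],[5,50,95]))
E
```

```text
time: 21.3
position: [0.4943, 0.3457, 0.0068]
ee_rot: [0.744, -0.668, 0.018, -0.007]
force: [-1.3, -0.1, -0.7]
width: 0.0683
t 21.3 pos [0.4943 0.3457 0.0068] yaw -83.88 tilt z [ 0.037 -0.014 -0.999] w 0.0683 F [-1.3 -0.1 -0.7]
tool delta mm [ 4.3  3.8 -0.3]
time: 22.6
position: [0.6915, 0.3714, 0.2296]
ee_rot: [0.745, -0.667, 0.021, -0.015]
force: [-0.7, -0.0, -0.1]
width: 0.0684
side cap_1_mid 0.72 [316.1, 225.5] [0.482 0.08  0.034]
side cap_2_mid 0.92 [212.5, 170.7] [ 0.766 -0.068  0.023]
side cap_2_mid 0.91 [287.0, 325.3] [0.493 0.334 0.011]
side cap_2_mid 0.77 [264.8, 160.1] [ 0.651 -0.155  0.022]
side handle 0.7 [241.2, 193.6] [ 0.68  -0.029 -0.002]
side tray cap 419 ((492.1542053222656, 346.205322265625), (59.987876892089844, 50.41265106201172), 5.8667216300964355) [0.02104231 0.02701636 0.02968535]
top cap_1_mid 0.7 [237.6, 241.4] [0.494 0.058 0.03 ]
top cap_2_mid 0.88 [287.0, 151.8] [ 0.769 -0.092  0.023]
top cap_2_mid 0.69 [142.8, 241.1] [0.492 0.354 0.006]
top cap_2_mid 0.54 [310.6, 187.0] [ 0.661 -0.166  0.02 ]
top handle 0.79 [250.2, 187.9] [0.658 0.023 0.001]
top tray cap 86 ((494.7252502441406, 342.5955810546875), (60.0807991027832, 46.70029830932617), 7.338772773742676) [0.02133991 0.02621788 0.03023078]
```

View pics/side8.png

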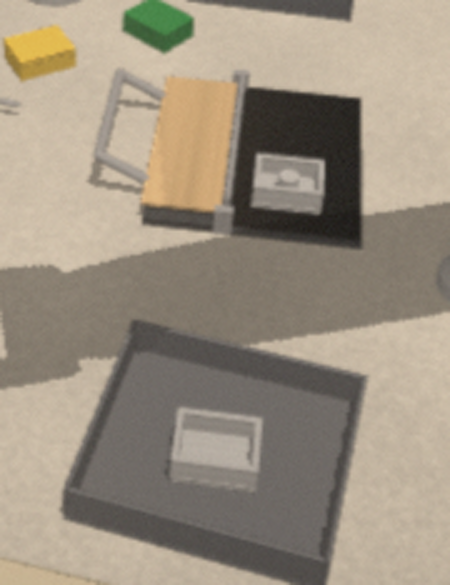

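View pics/top8.png

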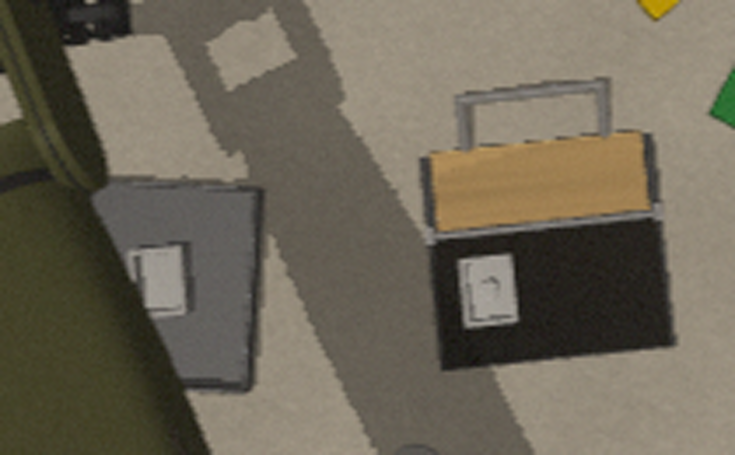

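Both pictures show the empty cap underside up in the grey tray (side crop 217,447). The bossed cap is underside up on the bed (288,182), the leaf is flat, and the arm is clear.

```bash
python3 -c "
from cell import env
print(env.hand_in())"
```

```text
the job is handed in; nothing more can be done
None
```

The job is done and handed in, at about 23 s of the 58 s allowed.

- **Turnover:** I took the handle and swung the leaf to about 1.68 rad. Both caps tipped onto the bed, and I folded the leaf back flat before letting go.
- **Sorting:** The left (+y) cap has the boss and stayed on the bed. The right one was empty: the depth at its middle read about 14 mm, against 30 mm or more for the cap with the boss. I gripped it across its 46 mm width and lowered it into the open grey tray.

**Last checks:** Before handing in, both cameras showed:
- The empty cap lies hollow up, near the middle of the tray, with its rim about 28 mm high as expected.
- The cap with the boss lies hollow up on the bed.
- The leaf is flat and the gripper is clear of everything.

The wrist force stayed under 6 N in every reading I took at the end of a move.

**Small disagreements:**
- The two cameras differed by 2–4 mm in position, so I used values between them.
- The tool was tilted by up to about 2.5° during the moves. This had no visible effect.
- The networks also reported the green and yellow look-alikes as caps; I ignored those.

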